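# Roll a bamboo blank home in the drilling cradle

### The arm

A 6-joint arm with a two-finger parallel gripper is mounted at the origin on the work surface. World frame = base frame: x ahead of the robot, y to its left, z up, the work surface at z = 0. Lengths are in m, angles in rad, forces in N, time in s.
With the tool pointing down it reaches from about 0.35 to 0.85 m from the base axis. Payload 8.1 kg.
Tool frame: the origin (TCP) lies at the centre of the arm's flange, where the gripper is bolted on; the fingertips stand 186 mm ahead of it and the grasp point (between the pads) lies 167 mm ahead of it; z points along the fingers, y is the line along which they close (so a half turn about z gives the same grasp; the last joint's range is limited). The gripper opens to 93 mm and grips with 3 to 60 N. Pads are 15 mm wide; open, the fingers measure 128 mm over their backs; the gripper's body (75 mm by 188 mm) begins 65 mm behind the grasp point.
Start: joints at [1.2, 0.13, 1.488, -0, 1.523, -0.085], TCP at [0.169, 0.576, 0.405] pointing down, gripper open.
Joint ranges: [-2.96, 2.96], [-0.89, 2.26], [0.02, 2.5], [-1.34, 4.48], [0, 2.73], [-2.66, 2.66]. Speed limits (rad/s): [2.39, 2.39, 2.79, 3.14, 3.14, 3.14].

### API

Orientations are given as a rotation vector (axis times angle).
In Python, from plant import robot gives the robot as it stands.
- The arm moves only by the tool apply_moves, never from a script. Its argument "series" is a list of rows, each a list of 2 entries, a list of its own where there are three numbers: the shift along the tool's x, y, z in mm, then the turn, a rotation vector about the tool's x, y, z in rad. A call has 1 to 12 rows; each row shifts and turns the commanded pose from where the row before left it, along the tool's axes as they then stand; what a row does not reach is not made up. A row lasts 1/12 s, in which the tool goes at most 41.7 mm and 7.16 degrees, less where a joint would pass 70% of its speed; a pose out of reach is approached as far as the arm can. A call is refused whole if a number of a shift passes 41.7 or a number of a turn 0.125, either way. A call with a gripper value outside its range is refused whole. "claw" is the opening, from 0 (shut) to 1 (fully open), set as the call begins (left out, the last holds). The fingers move at their own pace and stop on an object; "newtons" is the grip in N (left out, the last holds). Time passes only in rows, so rows that do not move let the fingers close. It gives the time, the measured TCP pose, the force, the opening and the grip force at its end, in the units of the state.
- robot.read_state(): the state, without advancing time (a new reading comes with each control period).
- robot.read_camera(name): name is "scene" or "top"; returns (picture, depth): 420x560x3 uint8, blue, green, red; 420x560 float32, m along the optical axis (not along the pixel's ray), 0 where there is no reading.
- robot.calibration(name): a dict with "fx", "fy", "cx", "cy" (pixels), "extrinsics" (4x4, takes a point from world to camera coordinates). Camera axes: x right, y down, z forward; pixel columns grow to the right and rows downward; lengths in m; the calibration is good to about 2 mm. A picture is of the moment at which its call begins. calibration takes no time and is no camera call.
- robot.close_job(): hands the job in; it is judged then, once.
The state is a dict: "t": time; "q": joint angles; "dq": joint speeds; "joint_torque": joint torques, N m; "tool_pos": TCP position; "orientation": TCP orientation; "force": force on the tool from outside, world axes, zero at the start; "wrist_torque": the same for the moment, N m; "opening": finger opening in m; "gripper_force": force on a finger pad.
Only numpy, scipy, OpenCV 4.12 (cv2) and the standard library are available. Lean on these libraries where they do the work, as an engineer would, in place of code of your own. Each camera call takes 0.05 s, during which the arm holds its last target. There are 200 camera calls.

### The job

Nudge the bamboo tube lying in the drilling cradle up the sloped gutter until it drops into the seat against the backstop and stays there without rolling back, then push the swung-out drill guide all the way round to its stop, so that its bushing stands over the tube. Only push the tube along the cradle: don't pick it up or take it out, and leave the other things on the bench where they are.

Things in the scene. Friction and masses are not known exactly. Their poses are not given: they have to be found in the camera images.
- cradle: Wooden drilling cradle screwed to the bench, 300 x 150 mm. Origin on the bench surface (z 0); x axis along the gutter uphill to the backstop, y across, z up. All mm below are in this frame. Landing, gutter and seat are 84 mm wide (y -42 to 42) between cheeks 12 mm thick that stand 15 mm above the floor everywhere. Low end board: x -154 to -145, top z 34.
- gutter_foot (a point): Where the slope begins, on the floor's centre line: x -60, z 26. Before it, from x -145, lies a level landing (floor z 26); after it the gutter floor rises at 12 degrees.
- gutter_lip (a point): Top of the slope, on the floor's centre line: x 60, z 51.5. There the floor drops 5 mm into the level seat (floor z 46.5), which ends at the backstop's face at x 98.5. Backstop 18 mm thick, top z 78.5.
- seat (a point): Where the tube's centre is when it lies in the seat against the backstop: x 75.5, y 0, z 69.5. Axes as the cradle's.
- blank: Bamboo tube, 46 mm outside diameter, 80 mm long, about 50 g, smooth. Lies across the cradle on the landing and rolls along the gutter between the cheeks (2 mm play each end). Let go on the slope it rolls back down; on the landing and in the seat it stays. Origin at its centre, y axis along the tube (x, z turn as it rolls). Centre 49 mm over the bench on the landing, 69.5 in the seat.
- guide (a joint): Angle (rad) of the drill guide, a flat arm 28 mm wide, z 96.5 to 110.5, reaching 118 mm from its upright pivot. 0: at its stop, pointing along the cradle's +y, bushing over the seat, 4 mm above the seated tube. Grows as it swings out towards the cradle's +x: at angle a it points along (sin a, cos a) in cradle x, y. Stays where left; needs about 2 N at the peg. Starts at 1.2 to 1.8.
- guide_pivot (a point): The guide's pivot axis at the arm's underside: x 75.5, y -72, z 96.5; pivot bolt to z 124. Below it a wooden bracket (x 53 to 98, y -91 to -54, top z 94.5). On the cheek at x 57.5, y -48 a steel register pin of 8 mm diameter, top z 110, against which the arm stops.
- guide_peg (a point): Middle of the upright wooden peg on the guide's arm, 105 mm from the pivot: 16 mm diameter, 40 mm tall (z 110.5 to 150.5 over the bench, this point at 130.5).
- guide_bush (a point): Underside of the arm on the bushing's axis, 72 mm from the pivot; the steel bushing is 18 mm in diameter and stands 9 mm above the arm.
- offcut_tall: Spare bamboo tube standing on end, 38 mm diameter, 90 mm tall, on the robot's side of the cradle; a bystander. Origin at the centre of its underside.
- offcut_short: Short bamboo ring standing on end, 46 mm diameter, 40 mm tall, on the far side of the cradle beside its low end; a bystander. Origin at the centre of its underside.
- cobble: Grey hammer stone, 70 mm across, 44 mm high, on the far side of the cradle; a bystander. Origin at the centre of its underside.
- shell: Pale shell, a dome 60 mm across and 18 mm high, beyond the backstop end of the cradle; a bystander. Origin at the centre of its underside.
- awl: Small hand tool 150 mm long lying on the robot's side of the cradle; a bystander. Origin at the centre of its underside.
- mallet: Mallet 260 mm long lying at the left of the bench; a bystander. Origin at the centre of its underside.
- flywheel: Wooden disc with a small hole, 90 mm diameter, 26 mm high, at the right of the bench; a bystander. Origin at the centre of its underside.
- bowl: Clay bowl, 110 mm across the rim, 45 mm high, at the right of the bench; a bystander. Origin at the centre of its underside.
Mind the look-alikes: they are no part of the job. What is shaped like the blank but green or pink is not meant.

How it is judged:
On the way, in this order (a step that is already met when the one before it is completed fails the run):
1. the tube lies in the seat against the backstop (x of blank in the frame of seat between -0.006 and 0.006 m and z of blank in the frame of seat between -0.005 and 0.004 m and angle between the y axis of blank and the y axis of cradle, either way round below 0.1 rad and linear speed of blank below 0.02 m/s), for 0.2 s.
2. the drill guide is swung round to its stop over the seated tube (all of step 1 and value of joint guide below 0.06 rad), for 0.2 s.
At the end, for the whole second after the job is handed in: The tube lies at rest in the seat (its centre within 6 mm of the seat point along the cradle, on the seat floor within 4 mm, square to the gutter within 0.1 rad) and the drill guide is within 0.06 rad of its stop, its bushing within 12 mm of the tube's centre in plan (all of step 2 and horizontal distance between guide_bush and blank below 0.012 m); the robot touches nothing.
It fails at once if the tube is lifted off the cradle or taken out of it (z of blank in the frame of cradle above 0.097 m or (x of blank in the frame of cradle below 0.02 m and z of blank in the frame of cradle above 0.088 m) or (x of blank in the frame of cradle below -0.05 m and z of blank in the frame of cradle above 0.073 m) or y of blank in the frame of cradle above 0.02 m or y of blank in the frame of cradle below -0.02 m or x of blank in the frame of cradle above 0.11 m or x of blank in the frame of cradle below -0.16 m).
It fails at once if one of the other things on the bench is moved by more than 25 mm or knocked over (distance of any of offcut_tall, offcut_short, cobble, shell, awl, mallet, flywheel, bowl from where it was at the start of the episode above 0.025 m or angle between any of offcut_tall, offcut_short's own z axis and vertical above 0.5 rad).
It also fails if it takes over 51 s, if anything falls off the work surface, if the arm or the gripper's body presses on something with over 40 N, if the wrist force passes 120 N, or if a joint passes its speed limit or range.

## Working session

There is one attempt and no reset: what is moved stays moved. The work goes in short steps, Python scripts to look and compute and a tool call to move; the robot and the scene stay as the last step left them, time stands still between calls to the robot, and variables do not carry over. Pictures are saved under pics/ and viewed, at most 10 in all, crops included, and the job is handed in when it is done.

Besides the shell and the picture viewer there is one more tool, called as name(argument=value, ...), one argument or row to a line, values as JSON. apply_moves: Moves the arm, as the interface text tells. Its arguments: {"type":"object","properties":{"series":{"type":"array"},"claw":{"type":"number"},"newtons":{"type":"number"}},"required":["series"]}

```bash
ls; mkdir -p pics
python3 - <<'E'
from plant import robot
import cv2,numpy as np
for n in("scene","top"):
    p,d=robot.read_camera(n);cv2.imwrite(f"pics/{n}0.png",p);np.save(f"pics/{n}0.npy",d)
    c=robot.calibration(n);print(n,c["fx"],c["cx"],c["cy"],np.round(c["extrinsics"],3).tolist())
s=robot.read_state();print(s)
E
```

```text
pics
scene 489.3690806345514 281.5200112493598 213.10046970296932 [[0.479, 0.878, -0.01, -0.269], [0.711, -0.395, -0.582, -0.326], [-0.514, 0.272, -0.813, 1.849], [0.0, 0.0, 0.0, 1.0]]
top 516.4960994128354 287.1185064668799 211.60125485477263 [[0.029, -1.0, -0.004, -0.012], [-0.997, -0.029, -0.066, 0.557], [0.066, 0.006, -0.998, 1.586], [0.0, 0.0, 0.0, 1.0]]
{'t': 0.1, 'q': array([ 1.19962470e+00,  1.31037488e-01,  1.48916068e+00, -2.90524484e-05,
        1.52301925e+00, -8.54519262e-02]), 'dq': array([-6.17736901e-04, -2.96382917e-03, -3.47514852e-03,  7.02839169e-04,
       -1.94207712e-04,  5.80076438e-05]), 'joint_torque': array([ 1.01137637e-03, -5.61342931e+01, -4.93096232e+01,  7.69779319e-02,
        2.92220281e-02, -7.55425162e-07]), 'tool_pos': array([0.16904563, 0.57547354, 0.4038262 ]), 'orientation': array([-4.47231727e-01, -3.10925217e+00,  2.49600371e-03]), 'force': array([ 0.33764536, -0.23995382, -0.44679477]), 'wrist_torque': array([-0.01628364,  0.02885704, -0.0222263 ]), 'gripper_force': 0.0, 'opening': 0.09321657268526248}
```

View pics/top0.png

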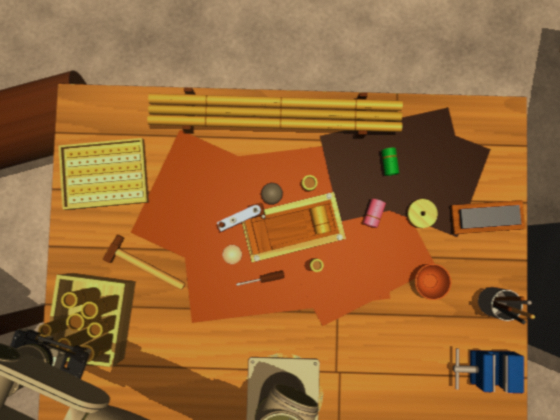

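View pics/scene0.png

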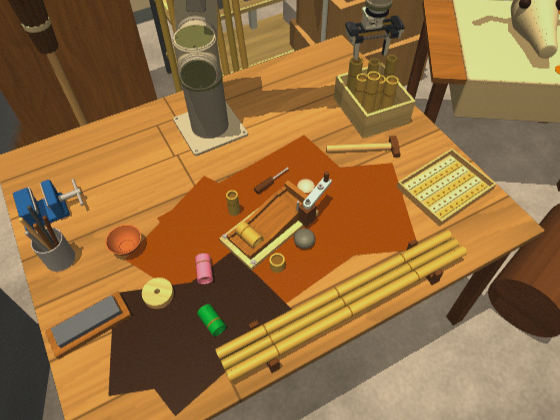

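The top view shows the cradle at about (295,228), with its low end on the right at (342,220). The tube is at (320,220), and the guide's pivot is near (256,212) with the arm pointing left to (222,225). I'll enlarge this area.

Run:
```python
import cv2
p=cv2.imread("pics/top0.png")[170:290,205:355]
cv2.imwrite("pics/c1.png",cv2.resize(p,None,fx=5,fy=5,interpolation=cv2.INTER_CUBIC))
```

```text
(no output)
```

View pics/c1.png

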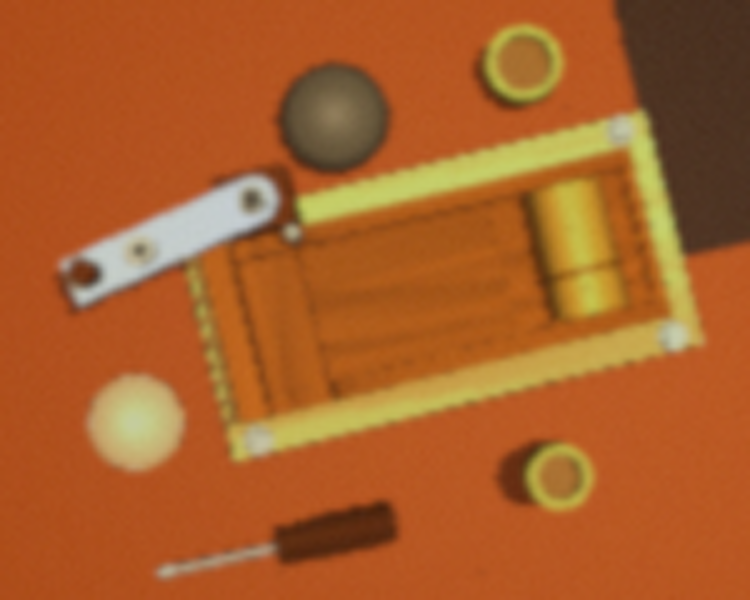

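The crop gives these points in crop pixels:
- Base corners: (235,460), (700,343) and (645,110).
- Pivot bolt: (252,200).
- Register pin: (291,232).
- Peg top: (84,272).
- Tube: centre about (578,247).

Next I'll fit the cradle pose from these.

```bash
cat > h.py <<'E'
from plant import robot
import numpy as np, cv2
from scipy.optimize import least_squares
from scipy.spatial.transform import Rotation as R
def ray(n,u,v,z):
    c=robot.calibration(n);E=np.array(c["extrinsics"]);Rm,t=E[:3,:3],E[:3,3]
    o=-Rm.T@t;d=Rm.T@np.array([(u-c["cx"])/c["fx"],(v-c["cy"])/c["fy"],1]);return o+d*(z-o[2])/d[2]
E
python3 - <<'E'
from h import *
d=np.load("pics/top0.npy")
f=lambda u,v,z:ray("top",(u+.5)/5-.5+205,(v+.5)/5-.5+170,z)
px=dict(bl=(235,460),br=(700,343),tr=(645,110),piv=(252,200),pin=(291,232),peg=(84,272),tube=(578,247),bush=(140,250))
def zof(k):
    u,v=px[k];return 
c=robot.calibration("top");E=np.array(c["extrinsics"])
for nm,(u,v) in dict(border_bot=(450,402),border_r=(672,230),border_t=(450,175),cheekb=(450,380),seat=(285,330),tube=(575,225),back=(240,350),peg=(84,272),arm=(180,225)).items():
    U,V=int(u/5+205),int(v/5+170);dd=d[V,U]
    P=E[:3,:3].T@(np.array([(U-c["cx"])/c["fx"]*dd,(V-c["cy"])/c["fy"]*dd,dd])-E[:3,3]);print(nm,np.round(P,4))
mod=dict(bl=(.150,.075,.012),br=(-.150,.075,.012),tr=(-.150,-.075,.012),piv=(.0755,-.072,.124),pin=(.0575,-.048,.110))
W={k:f(*px[k],mod[k][2])[:2] for k in mod}
def T(p,x,y): c,s=np.cos(p[2]),np.sin(p[2]);return np.array([p[0]+c*x-s*y,p[1]+s*x+c*y])
r=least_squares(lambda p:np.concatenate([T(p,*mod[k][:2])-W[k] for k in mod]),[.5,0,1.7])
print(r.x,np.round(r.fun*1000,1))
p=r.x
def inv(P):c,s=np.cos(p[2]),np.sin(p[2]);dx=P[:2]-p[:2];return np.round([c*dx[0]+s*dx[1],-s*dx[0]+c*dx[1]],4)
for k,z in(("peg",.1505),("tube",.068),("bush",.1195)):print(k,f(*px[k],z),inv(f(*px[k],z)))
E
```

```text
border_bot [ 0.4394 -0.0234  0.0178]
border_r [ 0.5484 -0.1566  0.0213]
border_t [ 0.5785 -0.0194  0.0228]
cheekb [ 0.4517 -0.0231  0.0128]
seat [0.4789 0.078  0.0566]
tube [ 0.5465 -0.0946  0.0741]
back [0.4659 0.1031 0.0808]
peg [0.508  0.1908 0.1501]
arm [0.5378 0.139  0.1062]
[ 0.50939394 -0.00602715  1.86496056] [ -5.4   5.8   0.7   5.1  -0.1  11.    2.7 -10.1   2.1 -11.8]
peg [0.50802252 0.18964999 0.1505    ] [ 0.1877 -0.0554]
tube [ 0.53487302 -0.09586778  0.068     ] [-0.0934  0.0017]
bush [0.5229579  0.16166537 0.1195    ] [ 0.1566 -0.0616]
```

Run:
```python
from h import *
f=lambda u,v,z:ray("top",(u+.5)/5-.5+205,(v+.5)/5-.5+170,z)
px=dict(bl=(235,460),br=(700,343),tr=(645,110),piv=(252,200),pin=(291,232),peg=(84,272),tube=(578,247),bush=(140,250))
mod=dict(bl=(.131,.075,.018),br=(-.169,.075,.018),tr=(-.169,-.075,.018),piv=(.0755,-.072,.124),pin=(.0575,-.048,.110))
W={k:f(*px[k],mod[k][2])[:2] for k in mod}
def T(p,x,y): c,s=np.cos(p[2]),np.sin(p[2]);return np.array([p[0]+c*x-s*y,p[1]+s*x+c*y])
r=least_squares(lambda p:np.concatenate([T(p,*mod[k][:2])-W[k] for k in mod]),[.5,0,1.7])
p=r.x;print(p,np.round(r.fun*1000,1))
def inv(P):c,s=np.cos(p[2]),np.sin(p[2]);dx=P[:2]-p[:2];return np.round([c*dx[0]+s*dx[1],-s*dx[0]+c*dx[1]],4)
for k,z in(("peg",.1505),("tube",.068),("bush",.1195)):print(k,f(*px[k],z),inv(f(*px[k],z)))
# second view check: project model points to scene
for z in (0.0,):pass
c=robot.calibration("scene");E=np.array(c["extrinsics"]);im=cv2.imread("pics/scene0.png")
x,y=p[:2]
for q in [(.0755,-.072,.124),(.0575,-.048,.110),(-.145,.042,.041),(-.145,-.042,.041),(.0985,.042,.0785),(.0985,-.042,.0785),(.06,.042,.0515)]:
    P=E[:3,:3]@np.append(T(p,*q[:2]),q[2])+E[:3,3];cv2.circle(im,(round(8*(c["fx"]*P[0]/P[2]+c["cx"])),round(8*(c["fy"]*P[1]/P[2]+c["cy"]))),8,(255,0,0),-1,shift=3)
cv2.imwrite("pics/s1.png",cv2.resize(im[160:290,200:350],None,fx=4.5,fy=4.5,interpolation=cv2.INTER_CUBIC))
```

```text
[0.50619848 0.00526961 1.84592974] [-1.3  1.4 -0.4 -2.   0.1  1.4  1.3  0.3  0.2 -1.1]
peg [0.50802252 0.18964999 0.1505    ] [ 0.177  -0.0518]
tube [ 0.53487302 -0.09586778  0.068     ] [-1.051e-01 -1.000e-04]
bush [0.5229579  0.16166537 0.1195    ] [ 0.146  -0.0586]
```

View pics/s1.png

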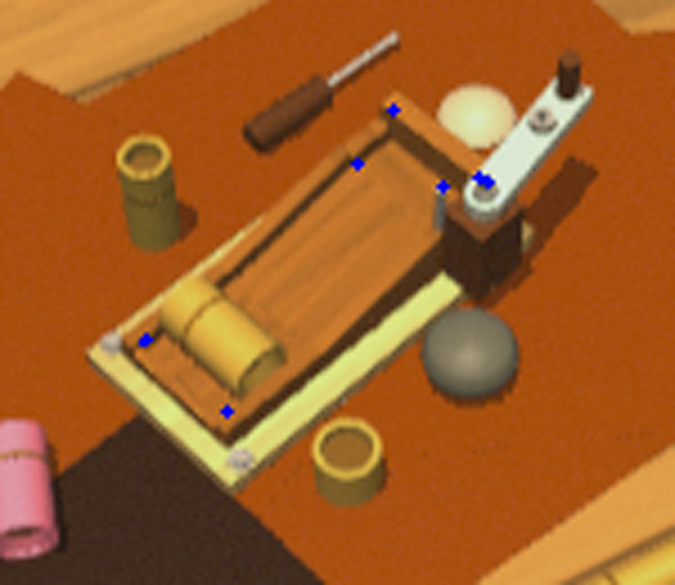

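The reprojected cradle points land where they should in the scene view. The cradle is at (0.506, 0.005) with yaw 1.846, the tube is at x -105 mm, and the guide is at about 1.37 rad. Next I'll square the tool to the cradle and partly close the claw, so the two fingertips push the tube from behind.

apply_moves(
  series=[
    [[0,0,0],[0,0,0.125]],
    [[0,0,0],[0,0,0.125]],
    [[0,0,0],[0,0,0.125]],
    [[0,0,0],[0,0,0.125]],
    [[0,0,0],[0,0,0.125]],
    [[0,0,0],[0,0,0.125]],
    [[0,0,0],[0,0,0.125]],
    [[0,0,0],[0,0,0.125]],
    [[0,0,0],[0,0,0.009]],
    [[-20,4,0],[0,0,0]],
    [[-35,8,0],[0,0,0]],
  ],
  claw=0.3,
)

```text
t: 1.02
tool_pos: [0.1946, 0.5269, 0.404]
orientation: [-1.885, -2.512, 0.001]
force: [1.4, -0.1, 1.2]
opening: 0.0287
gripper_force: 0.0
```

```bash
cat >> h.py <<'E'
POSE=(.5062,.0053,1.846)
C=R.from_euler("z",POSE[2])
def tip():
    s=robot.read_state();r=R.from_rotvec(s["orientation"])
    P=s["tool_pos"]+r.apply([0,0,.186]);q=C.inv().apply(P-[POSE[0],POSE[1],0])
    want=C*R.from_euler("x",np.pi)
    print("t",round(s["t"],2),"tip mm",np.round(q*1000,1),"turn needed (tool)",np.round((r.inv()*want).as_rotvec(),3),"F",np.round(C.inv().apply(s["force"]),1),"op",round(s["opening"],3),"q",np.round(s["q"],2))
E
python3 -c "from h import *;tip()"
```

```text
t 1.02 tip mm [586.7 158.4 218. ] turn needed (tool) [-0.001 -0.     0.008] F [-0.5 -1.3  1.2] op 0.029 q [1.13 0.03 1.6  0.   1.52 0.84]
```

apply_moves(
  series=[
    [[-39,8.5,0],[0,0,0.008]],
    [[-39,8.5,0],[0,0,0]],
    [[-39,8.5,0],[0,0,0]],
    [[-39,8.5,0],[0,0,0]],
    [[-39,8.5,0],[0,0,0]],
    [[-39,8.5,0],[0,0,0]],
    [[-39,8.5,0],[0,0,0]],
    [[-39,8.5,0],[0,0,0]],
    [[-39,8.5,0],[0,0,0]],
    [[-39,8.5,0],[0,0,0]],
    [[-39,8.5,0],[0,0,0]],
    [[-39,8.5,0],[0,0,0]],
  ],
)

```text
t: 2.02
tool_pos: [0.4185, 0.0999, 0.4048]
orientation: [1.899, 2.502, 0.001]
force: [0.8, -0.1, 0.0]
opening: 0.0278
gripper_force: 0.0
```

apply_moves(
  series=[
    [[-39,8.5,0],[0,0,0]],
    [[-39,8.5,0],[0,0,0]],
    [[-39,8.5,0],[0,0,0]],
    [[-39,8.5,0],[0,0,0]],
    [[-39,8.5,0],[0,0,0]],
    [[-39,8.5,0],[0,0,0]],
    [[-34,4,0],[0,0,0]],
    [[0,0,0],[0,0,0]],
    [[0,0,0],[0,0,0]],
  ],
)

```text
t: 2.77
tool_pos: [0.5424, -0.1437, 0.4038]
orientation: [-1.903, -2.498, 0.001]
force: [-0.7, 0.3, 0.3]
opening: 0.028
gripper_force: 0.0
```

```bash
python3 -c "from h import *;tip()"
```

```text
t 2.77 tip mm [-153.1    5.9  217.8] turn needed (tool) [-0.001 -0.001 -0.007] F [0.5 0.5 0.3] op 0.028 q [-0.35  0.03  1.6  -0.    1.52 -0.62]
```

apply_moves(
  series=[
    [[0,6,30],[0,0,-0.007]],
    [[0,0,30],[0,0,0]],
    [[0,0,30],[0,0,0]],
    [[0,0,30],[0,0,0]],
    [[0,0,30],[0,0,0]],
    [[0,0,14],[0,0,0]],
    [[0,0,8],[0,0,0]],
    [[0,0,0],[0,0,0]],
  ],
)

```text
t: 3.43
tool_pos: [0.547, -0.139, 0.2308]
orientation: [-1.89, -2.505, 0.001]
force: [0.5, 0.9, 0.1]
opening: 0.0276
gripper_force: 0.0
```

Run:
```python
from h import *
tip()
p,d=robot.read_camera("scene");cv2.imwrite("pics/s2.png",cv2.resize(p[140:290,180:350],None,fx=4,fy=4,interpolation=cv2.INTER_CUBIC))
```

```text
t 3.43 tip mm [-149.6    0.5   44.8] turn needed (tool) [-0.003 -0.002  0.003] F [ 0.7 -0.7  0.1] op 0.028 q [-0.34  0.19  1.75  0.    1.2  -0.62]
```

View pics/s2.png

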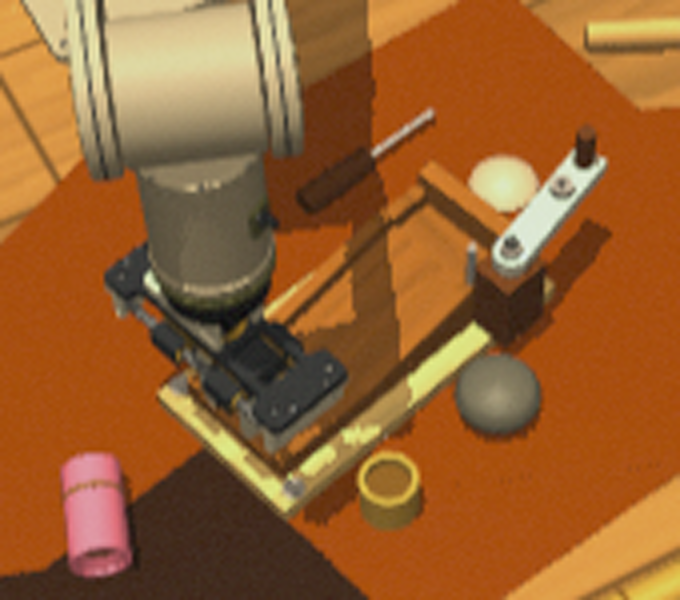

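The gripper stands behind the tube at the low end with nothing touched; the tube itself is hidden under it. I'll start pushing.

apply_moves(
  series=[
    [[5,0,0],[0,0,0]],
    [[5,0,0],[0,0,0]],
    [[5,0,0],[0,0,0]],
    [[5,0,0],[0,0,0]],
    [[5,0,0],[0,0,0]],
    [[5,0,0],[0,0,0]],
    [[6,0,0],[0,0,0]],
    [[6,0,0],[0,0,0]],
    [[6,0,0],[0,0,0]],
    [[6,0,0],[0,0,0]],
    [[6,0,0],[0,0,0]],
    [[5,0,-0.5],[0,0,0]],
  ],
)

```text
t: 4.48
tool_pos: [0.5302, -0.0772, 0.2331]
orientation: [-1.896, -2.505, 0.0]
force: [0.2, -0.2, 0.5]
opening: 0.0278
gripper_force: 0.2
```

```bash
python3 -c "from h import *;tip()"
```

```text
t 4.48 tip mm [-85.9  -0.6  47.1] turn needed (tool) [-0. -0. -0.] F [-0.2 -0.2  0.5] op 0.028 q [-0.24  0.11  1.83 -0.    1.2  -0.52]
```

apply_moves(
  series=[
    [[6,0,-1.3],[0,0,0]],
    [[6,0,-1.3],[0,0,0]],
    [[6,0,-1.3],[0,0,0]],
    [[6,0,-1.3],[0,0,0]],
    [[6,0,-1.3],[0,0,0]],
    [[6,0,-1.3],[0,0,0]],
    [[6,0,-1.3],[0,0,0]],
    [[6,0,-1.3],[0,0,0]],
    [[6,0,-1.3],[0,0,0]],
    [[6,0,-1.3],[0,0,0]],
    [[6,0,-1.3],[0,0,0]],
    [[6,0,-1.3],[0,0,0]],
  ],
)

```text
t: 5.48
tool_pos: [0.5106, -0.008, 0.249]
orientation: [1.896, 2.505, -0.0]
force: [0.7, -0.3, -0.6]
opening: 0.0281
gripper_force: 0.2
```

Run:
```python
from h import *
tip()
p,d=robot.read_camera("top");cv2.imwrite("pics/t3.png",cv2.resize(p[170:290,205:355],None,fx=5,fy=5,interpolation=cv2.INTER_CUBIC))
```

```text
t 5.48 tip mm [-14.   -0.7  63. ] turn needed (tool) [-0.  0. -0.] F [-0.5 -0.6 -0.6] op 0.028 q [-0.12  0.02  1.89 -0.    1.22 -0.39]
```

View pics/t3.png

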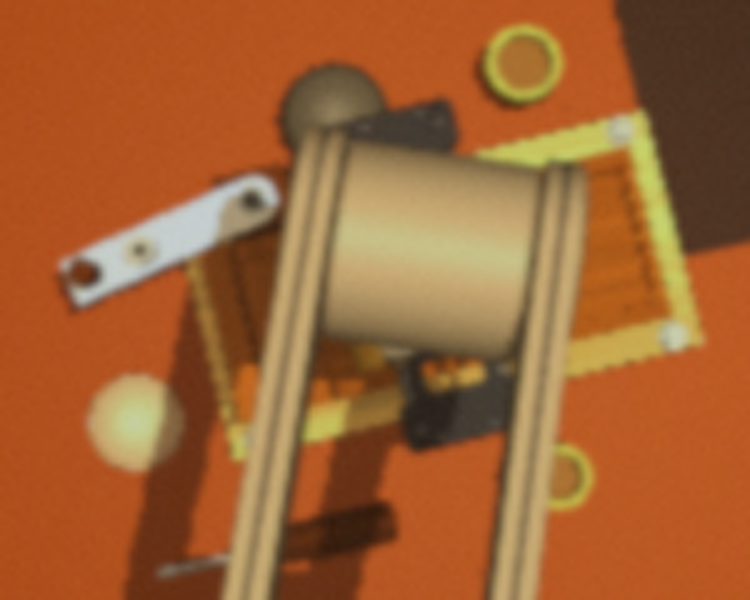

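The tube's end shows at (375,355), just ahead of the gripper, so it is riding up the slope as planned. I'll take it over the lip.

apply_moves(
  series=[
    [[6,0,-1.3],[0,0,0]],
    [[6,0,-1.3],[0,0,0]],
    [[6,0,-1.3],[0,0,0]],
    [[6,0,-1.3],[0,0,0]],
    [[5,0,-1.1],[0,0,0]],
    [[4,0,-0.9],[0,0,0]],
    [[4,0,-0.9],[0,0,0]],
    [[4,0,0],[0,0,0]],
    [[4,0,0],[0,0,0]],
    [[4,0,0],[0,0,0]],
    [[4,0,0],[0,0,0]],
    [[4,0,0],[0,0,0]],
  ],
)

```text
t: 6.53
tool_pos: [0.4953, 0.0464, 0.2569]
orientation: [1.895, 2.504, -0.001]
force: [4.9, -19.6, 0.5]
opening: 0.028
gripper_force: 10.4
```

```bash
python3 -c "from h import *;tip()"
```

```text
t 6.53 tip mm [42.3 -0.7 70.9] turn needed (tool) [-0.     0.001 -0.   ] F [-20.2   0.6   0.5] op 0.028 q [-0.01 -0.02  1.93 -0.    1.24 -0.28]
```

The force rose to 20 N, so the tube is against the backstop. I'll back off gently, lift, and carry the tool to above the peg's far side. On the way I'll shut the claw and start the turn.

apply_moves(
  series=[
    [[-3,0,0],[0,0,0]],
    [[-4,0,0],[0,0,0]],
    [[-8,0,0],[0,0,0]],
    [[0,0,-15],[0,0,0]],
    [[0,0,-30],[0,0,0]],
    [[0,0,-30],[0,0,0]],
    [[0,0,-20],[0,0,0]],
    [[30,15,0],[0,0,0]],
    [[36,18,0],[0,0,0]],
    [[36,18,0],[0,0,0]],
    [[36,18,0],[0,0,0]],
    [[18,9,0],[0,0,0]],
  ],
  claw=0,
)

```text
t: 7.53
tool_pos: [0.5325, 0.2062, 0.352]
orientation: [-1.894, -2.506, -0.002]
force: [0.5, -0.7, 0.3]
opening: 0.0005
gripper_force: 0.0
```

apply_moves(
  series=[
    [[0,0,0],[0,0,0.12]],
    [[0,0,0],[0,0,0.12]],
    [[0,0,0],[0,0,0.12]],
    [[0,0,0],[0,0,0.12]],
    [[0,0,0],[0,0,0.12]],
    [[0,0,0],[0,0,0.12]],
    [[0,0,0],[0,0,0.12]],
    [[0,0,0],[0,0,0.12]],
    [[0,0,0],[0,0,0.12]],
    [[0,0,0],[0,0,0.12]],
    [[0,0,0],[0,0,0.12]],
    [[0,0,0],[0,0,0.055]],
  ],
)

```text
t: 8.53
tool_pos: [0.5325, 0.2025, 0.3517]
orientation: [-3.058, -0.721, 0.001]
force: [0.1, 1.1, -0.9]
opening: 0.0004
gripper_force: 0.0
```

Run:
```python
from h import *
tip()
a,_=robot.read_camera("top");b,_=robot.read_camera("scene")
im=np.hstack([cv2.resize(x,None,fx=3.2,fy=3.2,interpolation=cv2.INTER_CUBIC) for x in(a[170:290,215:335],b[150:270,220:340])])
cv2.imwrite("pics/t4.png",im)
```

```text
t 8.53 tip mm [182.7 -78.8 165.7] turn needed (tool) [-0.     0.    -1.383] F [ 1.  -0.4 -0.9] op 0.0 q [0.27 0.08 1.64 0.   1.42 1.38]
```

View pics/t4.png

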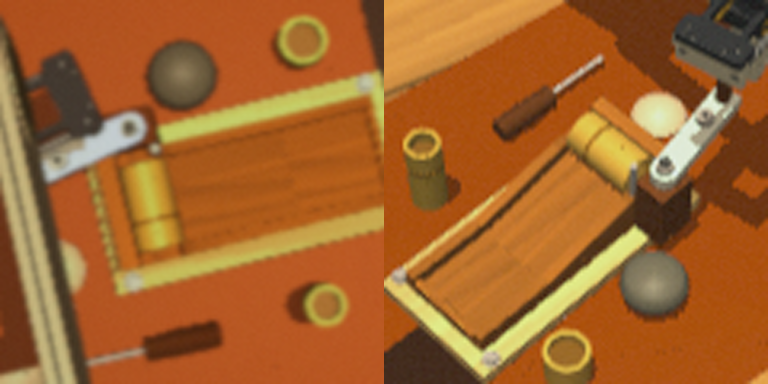

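The tube lies in the seat beside the backstop, at (150,205) on the left half. The gripper hangs over the peg's far side, at (720,60) on the right half. I'll lower it and start the arc about the pivot.

apply_moves(
  series=[
    [[0,0,20],[0,0,0]],
    [[0,0,19],[0,0,0]],
    [[-5,0,0],[0,0,0]],
    [[-6,0,0],[0,0,0]],
    [[-6.3,-0.8,0],[0,0,-0.06]],
    [[-6.3,-0.8,0],[0,0,-0.06]],
    [[-6.3,-0.8,0],[0,0,-0.06]],
    [[-6.3,-0.8,0],[0,0,-0.06]],
    [[-6.3,-0.8,0],[0,0,-0.06]],
    [[-6.3,-0.8,0],[0,0,-0.06]],
  ],
)

```text
t: 9.47
tool_pos: [0.4889, 0.1801, 0.3147]
orientation: [-2.872, -1.274, -0.004]
force: [1.3, 1.9, -0.6]
opening: 0.0005
gripper_force: 1.0
```

```bash
cat >> h.py <<'E'
def rel():
    s=robot.read_state();r=R.from_rotvec(s["orientation"])
    P=s["tool_pos"]+r.apply([0,0,.186]);pv=C.apply([.0755,-.072,.127])+[POSE[0],POSE[1],0]
    print("pivot in tool mm",np.round(r.inv().apply(pv-P)*1000,1),"F tool",np.round(r.inv().apply(s["force"]),1))
E
python3 -c "from h import *;tip();rel()"
```

```text
t 9.47 tip mm [173.  -31.3 128.7] turn needed (tool) [ 0.002 -0.002 -1.011] F [ 1.5 -1.7 -0.6] op 0.001 q [ 0.25 -0.02  1.81  0.    1.35  0.99]
pivot in tool mm [-17.3 104.2   1.8] F tool [ 2.3 -0.3  0.6]
```

apply_moves(
  series=[
    [[-6.3,-0.8,0],[0,0,-0.06]],
    [[-6.3,-0.8,0],[0,0,-0.06]],
    [[-6.3,-0.8,0],[0,0,-0.06]],
    [[-6.3,-0.8,0],[0,0,-0.06]],
    [[-6.3,-0.8,0],[0,0,-0.06]],
    [[-6.3,-0.8,0],[0,0,-0.06]],
    [[-6.3,-0.8,0],[0,0,-0.06]],
    [[-6.3,-0.8,0],[0,0,-0.06]],
    [[-6.3,-0.8,0],[0,0,-0.06]],
    [[-6.3,-0.8,0],[0,0,-0.06]],
    [[-6.3,-0.8,0],[0,0,-0.06]],
    [[-6.3,-0.8,0],[0,0,-0.06]],
  ],
)

```text
t: 10.47
tool_pos: [0.4505, 0.116, 0.3145]
orientation: [2.239, 2.204, 0.003]
force: [-2.0, 1.3, 1.8]
opening: 0.0005
gripper_force: 1.3
```

```bash
python3 -c "from h import *;tip();rel()"
```

```text
t 10.47 tip mm [121.8  23.2 128.5] turn needed (tool) [ 0.001 -0.001 -0.291] F [1.8 1.6 1.8] op 0.0 q [ 0.14 -0.18  1.96  0.    1.36  0.16]
pivot in tool mm [-17.1 104.5   1.7] F tool [ 1.2 -2.  -1.8]
```

apply_moves(
  series=[
    [[-6.3,-0.8,0],[0,0,-0.06]],
    [[-6.3,-0.8,0],[0,0,-0.06]],
    [[-6.3,-0.8,0],[0,0,-0.06]],
    [[-6.3,-0.8,0],[0,0,-0.06]],
    [[-2,0,0],[0,0,-0.02]],
    [[-2,0,0],[0,0,-0.02]],
  ],
)

```text
t: 10.97
tool_pos: [0.4503, 0.0867, 0.3141]
orientation: [1.914, 2.49, 0.002]
force: [-1.2, 1.5, 0.2]
opening: 0.0009
gripper_force: 1.0
```

```bash
python3 -c "from h import *;tip();rel()"
```

```text
t 10.97 tip mm [ 93.6  31.4 128.1] turn needed (tool) [ 0.001 -0.    -0.015] F [1.8 0.8 0.2] op 0.001 q [ 0.08 -0.2   1.98  0.    1.36 -0.18]
pivot in tool mm [-16.5 103.7   1.2] F tool [ 1.8 -0.8 -0.2]
```

apply_moves(
  series=[
    [[-1.5,0,0],[0,0,-0.01]],
    [[-1.5,0,0],[0,0,0]],
    [[0,0,0],[0,0,0]],
  ],
)

```text
t: 11.22
tool_pos: [0.4513, 0.0841, 0.3134]
orientation: [1.903, 2.499, 0.001]
force: [-1.6, 1.8, 1.3]
opening: 0.0006
gripper_force: 0.9
```

```bash
python3 -c "from h import *;tip();rel()"
```

```text
t 11.22 tip mm [ 90.8  31.2 127.4] turn needed (tool) [ 0.001 -0.    -0.006] F [2.2 1.  1.3] op 0.001 q [ 0.07 -0.2   1.98  0.    1.36 -0.2 ]
pivot in tool mm [-14.7 103.3   0.5] F tool [ 2.2 -1.1 -1.3]
```

Only friction force so far, so the guide isn't at its stop yet. I'll keep nudging in small steps.

apply_moves(
  series=[
    [[-1.5,0,0],[0,0,0]],
    [[-1.5,0,0],[0,0,0]],
    [[0,0,0],[0,0,0]],
  ],
)

```text
t: 11.47
tool_pos: [0.4517, 0.0828, 0.3133]
orientation: [-1.9, -2.498, -0.005]
force: [-5.5, 14.3, 6.0]
opening: 0.0003
gripper_force: 7.5
```

```bash
python3 -c "from h import *;tip();rel()"
```

```text
t 11.47 tip mm [ 90.3  31.3 127.4] turn needed (tool) [ 0.001 -0.005 -0.005] F [15.2  1.4  6. ] op 0.0 q [ 0.07 -0.2   1.98  0.    1.36 -0.2 ]
pivot in tool mm [-14.3 103.3   0.3] F tool [15.2 -1.5 -6. ]
```

The force has jumped to 15 N, so the guide is at its stop. I'll back off, lift and check.

apply_moves(
  series=[
    [[3,0,0],[0,0,0]],
    [[10,0,0],[0,0,0]],
    [[20,0,0],[0,0,0]],
    [[20,0,-20],[0,0,0]],
    [[30,0,-30],[0,0,0]],
    [[40,0,-10],[0,0,0]],
    [[40,0,0],[0,0,0]],
    [[40,0,0],[0,0,0]],
    [[30,0,0],[0,0,0]],
    [[0,0,0],[0,0,0]],
    [[0,0,0],[0,0,0]],
  ],
)

```text
t: 12.38
tool_pos: [0.389, 0.3067, 0.3721]
orientation: [1.898, 2.503, -0.001]
force: [-0.1, 0.0, -0.8]
opening: 0.0006
gripper_force: 0.0
```

Run:
```python
from h import *
tip()
a,_=robot.read_camera("top");b,_=robot.read_camera("scene")
im=np.hstack([cv2.resize(x,None,fx=3.2,fy=3.2,interpolation=cv2.INTER_CUBIC) for x in(a[170:290,215:335],b[150:270,220:340])])
cv2.imwrite("pics/t5.png",im)
```

```text
t 12.38 tip mm [321.8  30.9 186.1] turn needed (tool) [-0.     0.001 -0.002] F [ 0.   0.1 -0.8] op 0.001 q [ 0.56 -0.14  1.82 -0.    1.46  0.29]
```

View pics/t5.png

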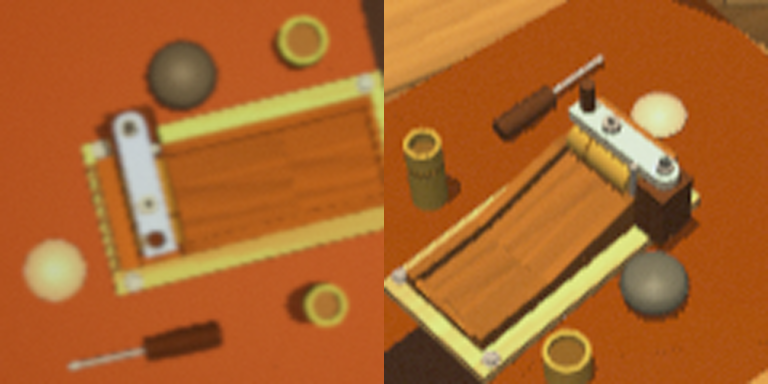

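The guide now lies along the tube and against the register pin: pivot at (128,127), peg at (155,240). The tube is seated beneath it, the bystanders haven't moved, and the arm is clear. I'm handing in.

```bash
python3 -c "from plant import robot;print(robot.close_job())"
```

```text
the job is handed in; nothing more can be done
None
```

I pushed the tube up into the seat against the backstop, swung the drill guide round to its stop over it, and handed the job in about 12 s into the 51 s limit; the hand-in returned no verdict.

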